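Set the feed dial of the parts counter by clicks and start it

ROBOT

A 7-joint arm with a two-finger parallel gripper is mounted at the origin on the work surface. World frame = base frame: x ahead of the robot, y to its left, z up, the work surface at z = 0. Lengths are in m, angles in rad, forces in N, time in s.
With the tool pointing down it reaches from about 0.375 to 0.925 m from the base axis. Payload 3.1 kg.
Tool frame: the origin (TCP) lies on the centre line of the jaws, within the pads' length; the fingertips stand 8 mm ahead of it and the grasp point (between the pads) lies 11 mm behind it; z points along the fingers, y is the line along which they close (so a half turn about z gives the same grasp; the last joint's range is limited). The gripper opens to 85 mm and grips with 20 to 120 N. Pads are 22 mm wide; open, the fingers measure 114 mm over their backs; the gripper's body (76 mm by 85 mm) begins 54 mm behind the grasp point. The pads swing forward as they close: fully open they stand 13 mm farther back than shut.
Start: joints at [1.094, 0.383, 0.044, 1.598, -0.018, 1.161, -0.05], TCP at [0.24, -0.604, 0.239] pointing down, gripper open.
Joint ranges: [-2.61, 2.61], [-0.41, 2.15], [-1.48, 1.57], [0, 2.5], [-1.57, 4.71], [0.05, 1.97], [-2.85, 2.85]. Speed limits (rad/s): [2.79, 2.79, 3.14, 3.14, 3.14, 3.14, 3.14].

INTERFACE

Orientations are given as a unit quaternion [w, x, y, z].
In Python, from station import ctrl, vision, spotter gives the robot as it stands. The module is installed in compiled form; this text tells all that it offers.
- The arm moves only by the shell command python3 -m jog 'ROWS' [FORCE]. ROWS is JSON, a list of rows, each an object with "travel": the shift along the world's x, y, z in cm, a list of three; "delta_rot": the turn, a rotation vector about the world's x, y, z in rad, a list of three; "claw": the opening, from 0 (shut) to 1 (fully open). A call has 1 to 5 rows; each row shifts and turns the commanded pose from where the row before left it; what a row does not reach is not made up. A row lasts 1/8 s, in which the tool goes at most 62.5 mm and 10.7 degrees, less where a joint would pass 70% of its speed; a pose out of reach is approached as far as the arm can. A call is refused whole if a number of a shift passes 6.25 or a number of a turn 0.188, either way. A call with a gripper value outside its range is refused whole. The fingers move at their own pace and stop on an object; FORCE is the grip in N (left out, the last holds). Time passes only in rows, so rows that do not move let the fingers close. It gives the time, the measured TCP pose, the force, the opening and the grip force at its end, in the units of the state.
- ctrl.state(): the state, without advancing time (a new reading comes with each control period).
- vision.camera(name): name is "side" or "top" or "wrist"; returns a dict with "frame" (400x640x3 uint8, red, green, blue), "depth" (400x640 float32, m along the optical axis (not along the pixel's ray), 0 where there is no reading), "camera_matrix" (3x3 intrinsics, pixels), "k1" (the pictures are not rectified: a ray, as slopes to the right and down, at radius r is drawn at 1 + k1 r^2 times it, then the intrinsics apply), "rvec" (rotation vector, rad) and "tvec" (3), from world to camera coordinates, as OpenCV has them. Camera axes: x right, y down, z forward; pixel columns grow to the right and rows downward; lengths in m; the calibration is good to about 2 mm. A picture is of the moment at which its call begins.
- ctrl.job_done(): hands the job in; it is judged then, once.
Trained networks look in a picture, given as the dict that the camera call returned (one of the last four; its "shot" number tells which), for a name from the list of things; names that differ only in an ending like _2 or _b are one class to them, and where a whole thing is asked for, a point or a joint stands for the part that bears it (a point fixed in the world has none). Each returns a list of dicts, best first, with "conf" (0 to 1); they miss things now and then, are a little off and sometimes report something else, mostly with a low value. They report only what shows in the picture. A call takes as long as a camera call.
- spotter.outline_of(query, picture): "mask" (400x640 bool, what is visible of it) and "extent" ([left, top, width, height] in pixels, round what is visible of it).
- spotter.place_of(query, picture): "location" ([column, row] in pixels: a listed point, or the origin of a listed thing).
The state is a dict: "time_s": time; "q": joint angles; "dq": joint speeds; "tau": joint torques, N m; "tool_pos": TCP position; "ee_rot": TCP orientation; "contact_force": force on the tool from outside, world axes, zero at the start; "torque": the same for the moment, N m; "gripper_width": finger opening in m; "finger_force": force on a finger pad.
Only numpy, scipy, OpenCV 4.12 (cv2) and the standard library are available. Lean on these libraries where they do the work, as an engineer would, in place of code of your own. Each camera call takes 0.05 s, during which the arm holds its last target. There are 200 camera calls.

TASK

Turn the feed-speed dial on the parts counter's console clockwise, click by click, until its yellow pointer rests at the red mark, without going a click past it on the way; let go of it, then press the green start button fully down and leave it. The guard hoop is in the way of gripping and twisting the dial, so push its arms round, and leave the bin, cup and jar where they are.

Things in the scene. Friction and masses are not known exactly. Their poses are not given: they have to be found in the camera images.
- console: grey control console of the small-parts counter: box 270 (x) by 250 (y) by 60 mm high, white top plate, fixed to the table. Origin at the centre of its underside, z up; its -x side is the operator's (robot's). On top: the dial, a yellow guard hoop over it, setting marks in an arc round the dial's far side, a green start button near the operator's right corner
- hoop_bar (a point): middle of the hoop's level bar, 78 mm above the console's top, 15 mm to the console's +x of the dial's axis, so that the near side is the roomier. Fixed yellow 10 mm round bar along the console's y, with legs at y +-78 mm. A finger cannot pass through it: lift it out and put it down again behind another arm. One stroke on the near side spans at most some 130 to 160 degrees
- dial_axis (a point): point on the dial's upright axis at mid height of the handle's arms, 30 mm above the console's top, 30 mm to the console's +x from its centre; axes as the console's. The switch clicks into 9 settings 24 degrees apart, with stops just beyond the first and last. It starts in the first, fully counter-clockwise (seen from above), pointer 96 degrees counter-clockwise of the console's +x
- pointer (a point): on the dial, in line with its yellow pointer, 94 mm from the axis, 10 mm above the console's top: over a setting mark when the dial is set to it; its x axis points outward. The dial is a black skirt 144 mm across, top 10 mm above the console's top, fast on the switch shaft, its yellow pointer line 37 to 73 mm from the axis
- grip_mid (a point): on the grey cross handle above the skirt: a point of the arm over the pointer (yellow line on top), 50 mm from the axis, at mid height; x axis outward. Four arms at 90 degrees, each reaching 65 mm from the axis, 16 mm wide, 16 to 44 mm above the console's top; the hub is 40 mm across, top 48 mm above the console
- hub_top (a point): top of the hub. The handle drives the shaft by a spring (1.2 N m/rad): pushed, it winds up 10 to 30 degrees ahead of the pointer (how far varies by day) before the shaft jumps one setting and the push falls suddenly, by 3 N or more from 4 to 12 N at 56 mm radius. Let go, it springs back in line with the pointer and the shaft stays in its setting
- overrun (a point): point on the turning skirt, 94 mm from the axis, one click (24 degrees) counter-clockwise of the pointer: if it comes to the red mark, the dial has been turned one click too far
- red_mark: red disc, 20 mm across and 3 mm thick, the wanted setting; it lies on the console 94 mm from the dial's axis at one of the last five settings, 4 to 8 clicks clockwise of the first. The other settings have blue discs. Origin at the disc's underside
- start_top (a point): top of the green start button, 36 mm across, in a black housing on the console's top, 95 mm to the console's -x and 70 mm to its -y from its centre
- start (a joint): travel of the start button in m: 0 is up, 0.007 fully pressed; it springs back and takes 5 N to press fully
- feeder: vibratory bowl feeder, blue round base with a steel bowl 230 mm across at its rim, 170 mm high, fixed to the table at the robot's right; keep clear; origin at its underside
- parts_bin: open cardboard parts bin with brass parts, 180 by 110 by 100 mm high, loose, a bystander at the left; origin at the centre of its underside
- cup: blue cup, 80 mm across, 85 mm high, loose, a bystander; origin at the centre of its underside
- jar: amber jar, 70 mm across, 110 mm high, loose, a bystander at the right of the console; origin at the centre of its underside

How it is judged:
By the outcome, as a careful person would: the job done as asked, in the order asked, and still so for the second after the job is handed in, with the robot touching nothing.
It also fails if it takes over 72 s, if anything falls off the work surface, if the arm or the gripper's body presses on something with over 40 N, if the wrist force passes 120 N, or if a joint passes its speed limit or range.

## Working session

There is one attempt and no reset: what is moved stays moved. The work goes in short steps, Python scripts to look and compute and a shell command to move; the robot and the scene stay as the last step left them, time stands still between calls to the robot, and variables do not carry over. Pictures are saved under pics/ and viewed, at most 10 in all, crops included, and the job is handed in when it is done.

```bash
mkdir -p pics
cat > h.py <<'E'
import numpy as np, cv2
from station import ctrl, vision, spotter
def cam(n): return vision.camera(n)
def und(p,c):
    K=np.array(c["camera_matrix"]);d=np.array([(p[0]-K[0,2])/K[0,0],(p[1]-K[1,2])/K[1,1]]);u=d.copy()
    for _ in range(20): u=d/(1+c["k1"]*(u@u))
    return u
def ray(p,c):
    R=cv2.Rodrigues(np.array(c["rvec"],float))[0];t=np.array(c["tvec"],float).ravel()
    return -R.T@t, R.T@np.r_[und(p,c),1]
def atz(p,c,z):
    o,d=ray(p,c); return o+d*(z-o[2])/d[2]
def bydepth(p,c):
    o,d=ray(p,c); return o+d*c["depth"][int(round(p[1])),int(round(p[0]))]
def proj(P,c):
    K=np.array(c["camera_matrix"],float)
    return cv2.projectPoints(np.array(P,float).reshape(-1,3),np.array(c["rvec"],float),np.array(c["tvec"],float),K,np.array([c["k1"],0,0,0],float))[0].reshape(-1,2)
def save(c,n): cv2.imwrite("pics/"+n+".png",c["frame"][:,:,::-1])
E
python3 - <<'E'
from h import *
np.set_printoptions(precision=4,suppress=True)
cs={n:cam(n) for n in("top","side")}
for n,c in cs.items():
    save(c,n+"0")
    print(n,ray((320,200),c))
    for q,z in(("console",0),("hoop_bar",.138),("dial_axis",.09),("pointer",.07),("grip_mid",.09),("hub_top",.108),("red_mark",.06),("start_top",None),("feeder",0),("parts_bin",0),("cup",0),("jar",0)):
        for r in spotter.place_of(q,c)[:2]:
            p=r["location"]; print(q,round(r["conf"],2),np.round(p,1), atz(p,c,z) if z is not None else bydepth(p,c))
print(ctrl.state())
im=np.vstack([cs["top"]["frame"],cs["side"]["frame"]]);cv2.imwrite("pics/both.png",cv2.resize(im,(480,600),interpolation=cv2.INTER_AREA)[:,:,::-1])
E
```

```text
top (array([ 0.4558, -0.0742,  1.4599]), array([ 0.0581,  0.0076, -0.9983]))
console 0.61 [318.7 181.4] [ 0.6121 -0.0577  0.    ]
hoop_bar 0.77 [322.7 164.5] [ 0.6565 -0.0728  0.138 ]
dial_axis 0.94 [317.8 171.5] [ 0.6383 -0.0552  0.09  ]
pointer 0.61 [295.8 165.5] [0.6627 0.0258 0.07  ]
grip_mid 0.91 [307.  169.5] [ 0.6454 -0.0163  0.09  ]
hub_top 0.68 [318.9 171.2] [ 0.637  -0.0594  0.108 ]
red_mark 0.58 [345.3 173.4] [ 0.6358 -0.156   0.06  ]
start_top 0.57 [322.8 209. ] [ 0.5037 -0.0741  0.0779]
start_top 0.21 [342.9 172. ] [ 0.6416 -0.1475  0.0552]
feeder 0.68 [461.6 223.9] [ 0.4535 -0.5989  0.    ]
parts_bin 0.92 [192.9 200.7] [0.5351 0.4234 0.    ]
cup 0.67 [398.3 249.3] [ 0.3559 -0.3602  0.    ]
jar 0.89 [396.5 177.8] [ 0.6275 -0.3552  0.    ]
jar 0.66 [297.2 174.5] [0.6383 0.025  0.    ]
side (array([0.0761, 0.9654, 0.8294]), array([ 0.3346, -0.7708, -0.5421]))
console 0.8 [292.5 215.4] [ 0.6387 -0.0708  0.    ]
console 0.21 [281.3 213. ] [ 0.6849 -0.0668  0.    ]
hoop_bar 0.58 [290.1 184.9] [ 0.6406 -0.0634  0.138 ]
hoop_bar 0.39 [273.1 213.8] [0.6051 0.1199 0.138 ]
dial_ax
[... 487 characters left out ...]
214.4] [ 0.6725 -0.0623  0.    ]
parts_bin 0.88 [243.  321.4] [0.531  0.4242 0.    ]
cup 0.82 [384.7 196.5] [ 0.357  -0.3516  0.    ]
jar 0.94 [324.4 181.9] [ 0.6298 -0.3555  0.    ]
{'time_s': 1.3, 'q': array([ 1.0942,  0.3829,  0.0439,  1.5979, -0.0179,  1.1612, -0.0499]), 'dq': array([-0.0021, -0.0008, -0.001 ,  0.0015, -0.0006, -0.0003,  0.    ]), 'tau': array([  0.0006, -43.3434,   1.0233, -24.9912,   0.0105,   0.0018,
        -0.    ]), 'tool_pos': array([ 0.2404, -0.6039,  0.2393]), 'ee_rot': array([0.    , 0.9821, 0.1883, 0.    ]), 'contact_force': array([-0.4506,  0.3187,  0.1316]), 'torque': array([0.0396, 0.0219, 0.0118]), 'finger_force': 0.0, 'gripper_width': 0.08567292674732196}
```

Run:
```python
import cv2,numpy as np
a=cv2.imread("pics/top0.png")[110:260,240:420];b=cv2.imread("pics/side0.png")[140:290,210:390]
cv2.imwrite("pics/crop0.png",np.hstack([cv2.resize(a,None,fx=2.2*1,fy=2.2,interpolation=3),cv2.resize(b,None,fx=2.2,fy=2.2,interpolation=3)]))
```

```text
(no output)
```

View pics/crop0.png

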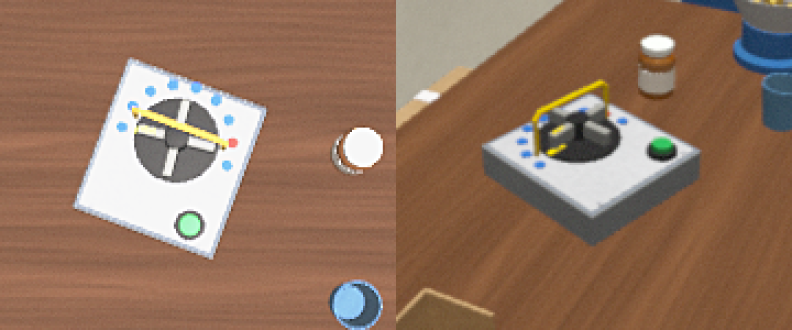

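The pictures show the console turned roughly 20° clockwise. In the crop, nine marks run round the dial from about (122,126) to (227,166). The red one, near (233,143), is the 8th, so it is 7 clicks from the start. Next I fit the geometry precisely.

```bash
cat > fit.py <<'E'
from h import *
from scipy.optimize import least_squares
np.set_printoptions(precision=4,suppress=True)
c=cam("top");f=c["frame"].astype(int);hsv=cv2.cvtColor(c["frame"],cv2.COLOR_RGB2HSV)
def blobs(m):
    n,l,s,ce=cv2.connectedComponentsWithStats(m.astype(np.uint8)); return [(ce[i],s[i,4]) for i in range(1,n) if s[i,4]>=6]
roi=np.zeros(f.shape[:2],bool);roi[130:240,265:365]=1
H,S,V=[hsv[...,i].astype(int) for i in range(3)]
bl=[p for p,a in blobs(roi&(H>95)&(H<125)&(S>90)&(V>120))]
rd=[(p,a) for p,a in blobs(roi&((H<6)|(H>172))&(S>110)&(V>150))]
gr=[(p,a) for p,a in blobs(roi&(H>50)&(H<85)&(S>60)&(V>120))]
print(len(bl),rd,gr)
P=np.array([atz(p,c,.063)[:2] for p in bl]); R=[atz(p,c,.063)[:2] for p,a in rd]
def res(v,full=False):
    a=v[2]+np.deg2rad(96-24*np.arange(9));M=v[:2]+.094*np.c_[np.cos(a),np.sin(a)]
    D=np.linalg.norm(P[:,None]-M[None],axis=2); 
    return (D.min(1),D.argmin(1),M) if full else D.min(1)
best=min((least_squares(res,[.636,-.058,np.deg2rad(y)],loss="soft_l1",f_scale=.003) for y in(-30,-25,-20,-15,-10)),key=lambda s:s.cost)
print(best.x,np.rad2deg(best.x[2]),res(best.x,True)[:2])
for r in R: print("red idx",np.linalg.norm(res(best.x,True)[2]-r,axis=1))
x=best.x;u=np.array([np.cos(x[2]),np.sin(x[2])]);w=np.array([-u[1],u[0]])
print("centre",x[:2]-.03*u,"start",x[:2]-.125*u-.07*w)
for p,a in gr: print("green",atz(p,c,.08))
print("depth plate",bydepth(proj([*(x[:2]-.1*u+.05*w),.06],c)[0],c))
E
python3 fit.py
```

```text
8 [(array([345.2857, 174.5   ]), np.int32(14))] [(array([325.7126, 211.7701]), np.int32(87))]
[ 0.6354 -0.0618 -0.35  ] -20.055277882002535 (array([0.0002, 0.0011, 0.0008, 0.0011, 0.0017, 0.0004, 0.0016, 0.0007]), array([3, 4, 2, 5, 1, 6, 0, 8]))
red idx [0.1872 0.1791 0.1632 0.1402 0.1111 0.0771 0.0398 0.0007 0.0384]
centre [ 0.6072 -0.0515] start [ 0.494  -0.0847]
green [ 0.4937 -0.0846  0.08  ]
depth plate [0.559  0.0198 0.0552]
```

```bash
cat > way.py <<'E'
import numpy as np
np.set_printoptions(precision=2,suppress=True)
A=np.array([.6354,-.0618]);Y=np.deg2rad(-20.05);R=np.array([[np.cos(Y),-np.sin(Y)],[np.sin(Y),np.cos(Y)]])
def W(al,gap=0,r=.050):  # world finger centre behind an arm at console angle al (deg)
    a=np.deg2rad(al);u=np.array([np.cos(a),np.sin(a)]);n=np.array([-u[1],u[0]])
    d=.008+.011*abs(n[0])+.0145*abs(n[1])+gap
    p=r*u+d*n
    return A+R@p, p
if __name__=="__main__":
    for al,g in((-174,.008),)+tuple((-174-6*k,0) for k in range(18)):
        w,p=W(al,g); print(al,g,"world cm",w*100,"console mm",p*1000)
E
python3 way.py
```

```text
-174 0.008 world cm [57.92 -8.03] console mm [-46.43 -36.62]
-174 0 world cm [58.12 -7.25] console mm [-47.26 -28.67]
-180 0 world cm [58.07 -6.58] console mm [-50.  -22.5]
-186 0 world cm [58.01 -6.1 ] console mm [-52.19 -18.21]
-192 0 world cm [58.  -5.6] console mm [-54.   -13.54]
-198 0 world cm [58.05 -5.08] console mm [-55.34  -8.51]
-204 0 world cm [58.16 -4.55] console mm [-56.14  -3.16]
-210 0 world cm [58.33 -4.02] console mm [-56.33   2.43]
-216 0 world cm [58.57 -3.5 ] console mm [-55.85   8.2 ]
-222 0 world cm [58.89 -2.99] console mm [-54.65  14.03]
-228 0 world cm [59.27 -2.51] console mm [-52.69  19.84]
-234 0 world cm [59.72 -2.07] console mm [-49.96  25.51]
-240 0 world cm [60.24 -1.68] console mm [-46.46  30.91]
-246 0 world cm [60.81 -1.36] console mm [-42.21  35.94]
-252 0 world cm [61.43 -1.1 ] console mm [-37.27  40.46]
-258 0 world cm [62.08 -0.92] console mm [-31.69  44.38]
-264 0 world cm [62.77 -0.83] console mm [-25.57  47.59]
-270 0 world cm [63.47 -0.83] console mm [-19.  50.]
-276 0 world cm [63.9  -0.79] console mm [-15.12  51.86]
```

```bash
python3 -m jog '[{"travel":[0,0,3],"delta_rot":[0,0,0],"claw":0},{"travel":[3,5,1],"delta_rot":[0,0,-0.18],"claw":0},{"travel":[3.5,5,0],"delta_rot":[0,0,-0.18],"claw":0},{"travel":[3.5,5,0],"delta_rot":[0,0,-0.18],"claw":0},{"travel":[3.5,5,0],"delta_rot":[0,0,-0.18],"claw":0}]' 40
```

```text
time_s: 1.98
tool_pos: [0.3732, -0.4075, 0.2796]
ee_rot: [0.0, 0.987, -0.163, 0.0]
contact_force: [-0.0, 0.5, -0.7]
gripper_width: 0.0003
finger_force: 0.0
```

```bash
python3 -m jog '[{"travel":[2.9,4.7,0],"delta_rot":[0,0,-0.02],"claw":0},{"travel":[2.9,4.7,0],"delta_rot":[0,0,0],"claw":0},{"travel":[2.9,4.7,0],"delta_rot":[0,0,0],"claw":0},{"travel":[2.9,4.7,0],"delta_rot":[0,0,0],"claw":0},{"travel":[2.9,4.7,0],"delta_rot":[0,0,0],"claw":0}]' && python3 -m jog '[{"travel":[3,4.6,0],"delta_rot":[0,0,0],"claw":0},{"travel":[3,4.6,0],"delta_rot":[0,0,0],"claw":0},{"travel":[0,0,0],"delta_rot":[0,0,0],"claw":0}]'
```

```text
time_s: 2.6
tool_pos: [0.5179, -0.1728, 0.2797]
ee_rot: [0.0, 0.985, -0.171, 0.0]
contact_force: [-0.5, 0.8, -0.9]
gripper_width: 0.0
finger_force: 0.0
time_s: 2.98
tool_pos: [0.5792, -0.0748, 0.2795]
ee_rot: [-0.002, 0.986, -0.165, 0.001]
contact_force: [0.3, -0.1, -0.2]
gripper_width: -0.0001
finger_force: 0.0
```

```bash
python3 -m jog '[{"travel":[0,-0.6,-4],"delta_rot":[0,0,0],"claw":0},{"travel":[0,0,-5],"delta_rot":[0,0,0],"claw":0},{"travel":[0,0,-4],"delta_rot":[0,0,0],"claw":0},{"travel":[0,0,0],"delta_rot":[0,0,0],"claw":0}]' && python3 -m jog '[{"travel":[0,0,-2],"delta_rot":[0,0,0],"claw":0},{"travel":[0,0,-2],"delta_rot":[0,0,0],"claw":0},{"travel":[0,0,-1.3],"delta_rot":[0,0,0],"claw":0},{"travel":[0,0,0],"delta_rot":[0,0,0],"claw":0}]'
python3 - <<'E'
from h import *
a,b=cam("top"),cam("side")
A=cv2.resize(a["frame"][110:260,240:420],None,fx=2.2,fy=2.2,interpolation=3);B=cv2.resize(b["frame"][100:250,210:390],None,fx=2.2,fy=2.2,interpolation=3)
cv2.imwrite("pics/c1.png",np.hstack([A,B])[:,:,::-1])
E
```

```text
time_s: 3.48
tool_pos: [0.5732, -0.0892, 0.1455]
ee_rot: [0.001, 0.985, -0.171, -0.005]
contact_force: [0.1, -0.8, 0.2]
gripper_width: 0.0
finger_force: 0.0
time_s: 3.98
tool_pos: [0.576, -0.0881, 0.0949]
ee_rot: [0.0, 0.985, -0.17, -0.001]
contact_force: [0.5, -1.4, -0.5]
gripper_width: -0.0
finger_force: 0.0
```

View pics/c1.png

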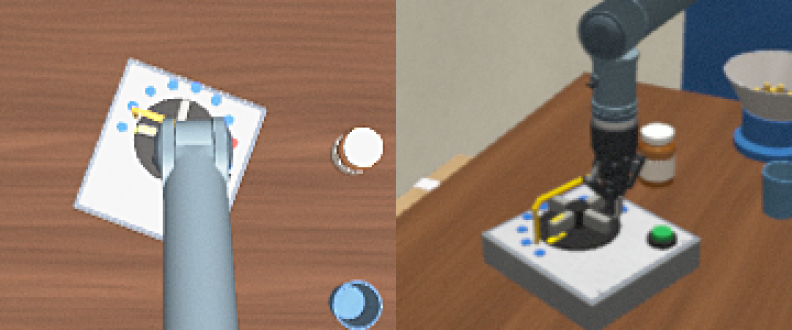

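The top view shows the wrist over the near-right of the dial. The side view shows the fingers clear of the hoop, behind the near arm at about (612,215). I'm starting the push in small steps.

```bash
j(){ grep -E "tool_pos|contact_f" | tr '\n' ' '; echo; }
python3 -m jog '[{"travel":[0.4,1.0,0],"delta_rot":[0,0,0],"claw":0},{"travel":[0,0,0],"delta_rot":[0,0,0],"claw":0}]' |j
python3 -m jog '[{"travel":[0,0.4,0],"delta_rot":[0,0,0],"claw":0},{"travel":[0,0,0],"delta_rot":[0,0,0],"claw":0}]' |j
python3 -m jog '[{"travel":[0,0.4,0],"delta_rot":[0,0,0],"claw":0},{"travel":[0,0,0],"delta_rot":[0,0,0],"claw":0}]' |j
python3 -m jog '[{"travel":[0,0.4,0],"delta_rot":[0,0,0],"claw":0},{"travel":[0,0,0],"delta_rot":[0,0,0],"claw":0}]' |j
python3 -m jog '[{"travel":[0,0.4,0],"delta_rot":[0,0,0],"claw":0},{"travel":[0,0,0],"delta_rot":[0,0,0],"claw":0}]' |j
```

```text
tool_pos: [0.5823, -0.0761, 0.0972] contact_force: [-0.2, 0.2, 0.1] 
tool_pos: [0.5812, -0.0736, 0.0965] contact_force: [0.7, -0.1, -0.7] 
tool_pos: [0.5812, -0.0704, 0.0963] contact_force: [0.3, -1.2, -0.7] 
tool_pos: [0.5814, -0.0671, 0.0964] contact_force: [0.3, -2.5, -0.7] 
tool_pos: [0.5813, -0.0634, 0.0964] contact_force: [1.2, -5.3, -0.1]
```

```bash
j(){ grep -E "tool_pos|contact_f" | tr '\n' ' '; echo; }
python3 -m jog '[{"travel":[0,0.3,0],"delta_rot":[0,0,0],"claw":0},{"travel":[0,0,0],"delta_rot":[0,0,0],"claw":0}]' |j
python3 -m jog '[{"travel":[0,0.3,0],"delta_rot":[0,0,0],"claw":0},{"travel":[0,0,0],"delta_rot":[0,0,0],"claw":0}]' |j
python3 -m jog '[{"travel":[0,0.3,0],"delta_rot":[0,0,0],"claw":0},{"travel":[0,0,0],"delta_rot":[0,0,0],"claw":0}]' |j
python3 -m jog '[{"travel":[0,0.3,0],"delta_rot":[0,0,0],"claw":0},{"travel":[0,0,0],"delta_rot":[0,0,0],"claw":0}]' |j
```

```text
tool_pos: [0.5811, -0.0612, 0.0964] contact_force: [1.8, -6.9, -0.1] 
tool_pos: [0.581, -0.0591, 0.0963] contact_force: [1.1, -7.2, 0.1] 
tool_pos: [0.5808, -0.0568, 0.0963] contact_force: [0.2, -7.6, -1.4] 
tool_pos: [0.5806, -0.0545, 0.0962] contact_force: [-0.3, -8.4, -0.1]
```

```bash
j(){ grep -E "tool_pos|contact_f" | tr '\n' ' '; echo; }
python3 -m jog '[{"travel":[0,0.3,0],"delta_rot":[0,0,0],"claw":0},{"travel":[0,0,0],"delta_rot":[0,0,0],"claw":0}]' |j
python3 -m jog '[{"travel":[0,0.3,0],"delta_rot":[0,0,0],"claw":0},{"travel":[0,0,0],"delta_rot":[0,0,0],"claw":0}]' |j
python3 -m jog '[{"travel":[0.1,0.3,0],"delta_rot":[0,0,0],"claw":0},{"travel":[0,0,0],"delta_rot":[0,0,0],"claw":0}]' |j
python3 -m jog '[{"travel":[0.1,0.3,0],"delta_rot":[0,0,0],"claw":0},{"travel":[0,0,0],"delta_rot":[0,0,0],"claw":0}]' |j
```

```text
tool_pos: [0.5802, -0.052, 0.0961] contact_force: [-0.5, -8.9, -0.4] 
tool_pos: [0.5799, -0.0495, 0.0959] contact_force: [-0.5, -9.4, 1.0] 
tool_pos: [0.5807, -0.0471, 0.0959] contact_force: [-0.9, -10.5, 0.9] 
tool_pos: [0.5813, -0.0445, 0.0957] contact_force: [-1.3, -9.6, 0.0]
```

```bash
cat > look.py <<'E'
import sys
from h import *
from way import A,Y
b=cam("side")
for q,z in(("pointer",.07),("grip_mid",.09),("overrun",.07)):
    for r in spotter.place_of(q,b)[:2]:
        P=atz(r["location"],b,z)[:2]-A; print(q,round(r["conf"],2),"r",np.linalg.norm(P).round(3),"ang",round(np.rad2deg(np.arctan2(P[1],P[0])-Y),1))
if len(sys.argv)>1: cv2.imwrite("pics/%s.png"%sys.argv[1],cv2.resize(b["frame"][150:250,230:370],None,fx=5,fy=5,interpolation=3)[:,:,::-1])
E
python3 look.py p1; python3 -m jog '[{"travel":[0,0,0],"delta_rot":[0,0,0],"claw":0}]'
```

```text
pointer 0.86 r 0.085 ang 81.8
grip_mid 0.52 r 0.048 ang 57.9
overrun 0.98 r 0.078 ang 117.5
time_s: 7.65
tool_pos: [0.5818, -0.0388, 0.0957]
ee_rot: [0.001, 0.985, -0.171, -0.001]
contact_force: [-1.3, -4.1, -0.5]
gripper_width: 0.0003
finger_force: 1.8
```

View pics/p1.png

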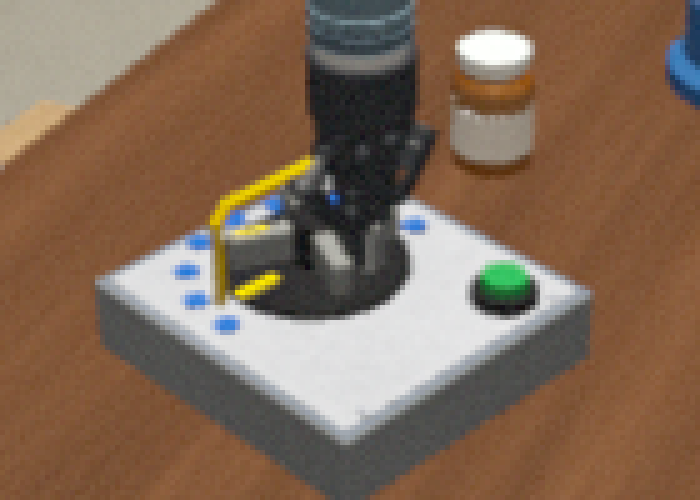

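The picture shows the yellow pointer line near (258,287), partway between the 1st disc (227,324) and the 2nd (196,300). The force then fell from 10.5 to 4.1 N in the hold row, so that was click 1, at about 31° of windup. Next is click 2.

```bash
j(){ grep -E "tool_pos|contact_f" | tr '\n' ' '; echo; }
python3 look.py
python3 -m jog '[{"travel":[0.15,0.3,0],"delta_rot":[0,0,0],"claw":0},{"travel":[0,0,0],"delta_rot":[0,0,0],"claw":0}]' |j
python3 -m jog '[{"travel":[0.15,0.3,0],"delta_rot":[0,0,0],"claw":0},{"travel":[0,0,0],"delta_rot":[0,0,0],"claw":0}]' |j
python3 -m jog '[{"travel":[0.2,0.3,0],"delta_rot":[0,0,0],"claw":0},{"travel":[0,0,0],"delta_rot":[0,0,0],"claw":0}]' |j
python3 -m jog '[{"travel":[0.25,0.3,0],"delta_rot":[0,0,0],"claw":0},{"travel":[0,0,0],"delta_rot":[0,0,0],"claw":0},{"travel":[0,0,0],"delta_rot":[0,0,0],"claw":0}]' |j
python3 look.py
```

```text
pointer 0.83 r 0.091 ang 68.0
grip_mid 0.83 r 0.059 ang 71.5
overrun 0.67 r 0.091 ang 83.3
overrun 0.23 r 0.117 ang 146.9
tool_pos: [0.5838, -0.0355, 0.0959] contact_force: [-2.7, -5.6, -1.1] 
tool_pos: [0.5849, -0.0331, 0.0958] contact_force: [-2.4, -6.0, 0.4] 
tool_pos: [0.5866, -0.0307, 0.0957] contact_force: [-3.1, -7.1, 0.3] 
tool_pos: [0.5885, -0.0284, 0.0956] contact_force: [-2.8, -7.1, 0.3] 
pointer 0.63 r 0.097 ang 71.3
grip_mid 0.56 r 0.047 ang 63.4
overrun 0.91 r 0.083 ang 87.1
```

```bash
j(){ grep -E "tool_pos|contact_f" | tr '\n' ' '; echo; }
python3 -m jog '[{"travel":[0.25,0.3,0],"delta_rot":[0,0,0],"claw":0},{"travel":[0,0,0],"delta_rot":[0,0,0],"claw":0}]' |j
python3 -m jog '[{"travel":[0.25,0.25,0],"delta_rot":[0,0,0],"claw":0},{"travel":[0,0,0],"delta_rot":[0,0,0],"claw":0}]' |j
python3 -m jog '[{"travel":[0.25,0.25,0],"delta_rot":[0,0,0],"claw":0},{"travel":[0,0,0],"delta_rot":[0,0,0],"claw":0}]' |j
python3 -m jog '[{"travel":[0,0,0],"delta_rot":[0,0,0],"claw":0},{"travel":[0,0,0],"delta_rot":[0,0,0],"claw":0}]' |j
python3 look.py
```

```text
tool_pos: [0.5905, -0.0257, 0.0954] contact_force: [-4.6, -7.4, 1.4] 
tool_pos: [0.5926, -0.0235, 0.0953] contact_force: [-4.4, -6.9, 1.3] 
tool_pos: [0.5956, -0.0196, 0.0952] contact_force: [-1.4, -2.5, -1.3] 
tool_pos: [0.5971, -0.017, 0.0958] contact_force: [-2.4, -2.4, -1.1] 
pointer 0.95 r 0.096 ang 41.8
grip_mid 0.68 r 0.059 ang 52.9
overrun 0.81 r 0.081 ang 56.4
```

```bash
j(){ grep -E "tool_pos|contact_f" | tr '\n' ' '; echo; }
python3 -m jog '[{"travel":[0.3,0.2,0],"delta_rot":[0,0,0],"claw":0},{"travel":[0,0,0],"delta_rot":[0,0,0],"claw":0}]' |j
python3 -m jog '[{"travel":[0.35,0.2,0],"delta_rot":[0,0,0],"claw":0},{"travel":[0,0,0],"delta_rot":[0,0,0],"claw":0}]' |j
python3 -m jog '[{"travel":[0.35,0.15,0],"delta_rot":[0,0,0],"claw":0},{"travel":[0,0,0],"delta_rot":[0,0,0],"claw":0}]' |j
python3 -m jog '[{"travel":[0.35,0.15,0],"delta_rot":[0,0,0],"claw":0},{"travel":[0,0,0],"delta_rot":[0,0,0],"claw":0}]' |j
python3 -m jog '[{"travel":[0.3,0.1,0],"delta_rot":[0,0,0],"claw":0},{"travel":[0,0,0],"delta_rot":[0,0,0],"claw":0}]' |j
python3 -m jog '[{"travel":[0,0,0],"delta_rot":[0,0,0],"claw":0},{"travel":[0,0,0],"delta_rot":[0,0,0],"claw":0}]' |j
python3 look.py
```

```text
tool_pos: [0.6005, -0.0158, 0.0958] contact_force: [-3.7, -1.8, -2.0] 
tool_pos: [0.6036, -0.0146, 0.0958] contact_force: [-5.6, -2.9, -0.8] 
tool_pos: [0.6065, -0.0136, 0.0958] contact_force: [-5.9, -3.2, 0.1] 
tool_pos: [0.6095, -0.0128, 0.0957] contact_force: [-7.9, -4.0, 0.3] 
tool_pos: [0.6121, -0.0123, 0.0957] contact_force: [-7.7, -4.3, 1.4] 
tool_pos: [0.6119, -0.0123, 0.0957] contact_force: [-8.1, -4.4, 1.6] 
pointer 0.85 r 0.097 ang 57.8
grip_mid 0.68 r 0.047 ang 27.0
grip_mid 0.2 r 0.01 ang -109.4
overrun 0.65 r 0.098 ang 56.4
```

```bash
j(){ grep -E "tool_pos|contact_f" | tr '\n' ' '; echo; }
python3 -m jog '[{"travel":[0.3,0.1,0],"delta_rot":[0,0,0],"claw":0},{"travel":[0,0,0],"delta_rot":[0,0,0],"claw":0}]' |j
python3 -m jog '[{"travel":[0.3,0.05,0],"delta_rot":[0,0,0],"claw":0},{"travel":[0,0,0],"delta_rot":[0,0,0],"claw":0},{"travel":[0,0,0],"delta_rot":[0,0,0],"claw":0}]' |j
python3 look.py
```

```text
tool_pos: [0.6148, -0.0119, 0.0957] contact_force: [-8.4, -5.2, 1.3] 
tool_pos: [0.6207, -0.0084, 0.0965] contact_force: [-3.6, -1.1, -0.4] 
pointer 0.95 r 0.092 ang 21.8
grip_mid 0.46 r 0.053 ang 16.7
```

```bash
python3 -m jog '[{"travel":[-0.9,-0.3,0],"delta_rot":[0,0,0],"claw":0},{"travel":[-0.6,-0.2,0],"delta_rot":[0,0,0],"claw":0},{"travel":[0,0,2],"delta_rot":[0,0,0],"claw":0},{"travel":[0,0,2.5],"delta_rot":[0,0,0],"claw":0},{"travel":[0,0,0],"delta_rot":[0,0,0],"claw":0}]' | grep -E "pos|contact"
python3 -m jog '[{"travel":[-0.5,-2.8,0],"delta_rot":[0,0,0],"claw":0},{"travel":[-0.7,-2.8,0],"delta_rot":[0,0,0],"claw":0},{"travel":[-0.7,-2.8,0],"delta_rot":[0,0,0],"claw":0},{"travel":[0,0,0],"delta_rot":[0,0,0],"claw":0}]'
python3 look.py p2
```

```text
tool_pos: [0.6097, -0.0134, 0.1462]
contact_force: [-0.3, -0.3, 0.1]
time_s: 14.02
tool_pos: [0.5863, -0.1017, 0.1414]
ee_rot: [0.001, 0.985, -0.173, 0.0]
contact_force: [-0.6, -0.5, -0.1]
gripper_width: -0.0002
finger_force: 0.0
pointer 0.29 r 0.552 ang 124.8
grip_mid 0.81 r 0.059 ang 23.1
overrun 0.64 r 0.094 ang 29.4
overrun 0.29 r 0.07 ang 0.5
```

View pics/p2.png

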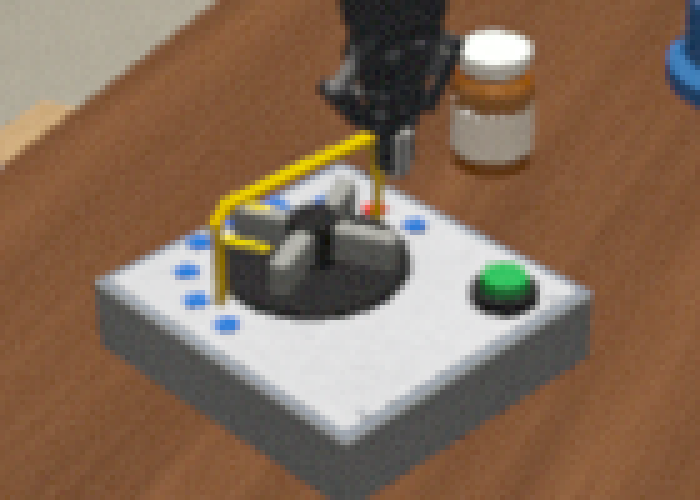

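The finger is up. The pointer line at about (245,243) aims at the 4th disc (200,241), so 3 clicks are done and 4 remain. I'm going down behind the arm now at −156°.

```bash
python3 -c "
from way import *
for a in range(-156,-270,-8): print(a,W(a)[0]*100)"
python3 -m jog '[{"travel":[0,0,-1.5],"delta_rot":[0,0,0],"claw":0},{"travel":[0,0,-1.5],"delta_rot":[0,0,0],"claw":0},{"travel":[0,0,-1.5],"delta_rot":[0,0,0],"claw":0},{"travel":[0,0,0],"delta_rot":[0,0,0],"claw":0}]' | grep -E "pos|contact"
python3 -m jog '[{"travel":[-0.1,0.6,0],"delta_rot":[0,0,0],"claw":0},{"travel":[-0.1,0.6,0],"delta_rot":[0,0,0],"claw":0},{"travel":[0,0,0],"delta_rot":[0,0,0],"claw":0}]' | grep -E "pos|contact"
```

```text
-156 [58.73 -9.09]
-164 [58.38 -8.32]
-172 [58.15 -7.47]
-180 [58.07 -6.58]
-188 [58.   -5.94]
-196 [58.03 -5.26]
-204 [58.16 -4.55]
-212 [58.4  -3.84]
-220 [58.78 -3.15]
-228 [59.27 -2.51]
-236 [59.89 -1.94]
-244 [60.61 -1.46]
-252 [61.43 -1.1 ]
-260 [62.31 -0.88]
-268 [63.24 -0.82]
tool_pos: [0.5847, -0.0974, 0.0937]
contact_force: [-0.9, -1.6, 0.8]
tool_pos: [0.5849, -0.0855, 0.0968]
contact_force: [0.8, -2.2, -0.8]
```

```bash
j(){ grep -E "tool_pos|contact_f" | tr '\n' ' '; echo; }
python3 -m jog '[{"travel":[-0.1,0.4,0],"delta_rot":[0,0,0],"claw":0},{"travel":[-0.1,0.4,0],"delta_rot":[0,0,0],"claw":0},{"travel":[0,0,0],"delta_rot":[0,0,0],"claw":0}]' |j
python3 -m jog '[{"travel":[0,0.4,0],"delta_rot":[0,0,0],"claw":0},{"travel":[0,0,0],"delta_rot":[0,0,0],"claw":0}]' |j
python3 -m jog '[{"travel":[0,0.4,0],"delta_rot":[0,0,0],"claw":0},{"travel":[0,0,0],"delta_rot":[0,0,0],"claw":0}]' |j
python3 -m jog '[{"travel":[0,0.4,0],"delta_rot":[0,0,0],"claw":0},{"travel":[0,0,0],"delta_rot":[0,0,0],"claw":0}]' |j
python3 -m jog '[{"travel":[0,0.3,0],"delta_rot":[0,0,0],"claw":0},{"travel":[0,0,0],"delta_rot":[0,0,0],"claw":0}]' |j
python3 -m jog '[{"travel":[0,0.3,0],"delta_rot":[0,0,0],"claw":0},{"travel":[0,0,0],"delta_rot":[0,0,0],"claw":0}]' |j
```

```text
tool_pos: [0.5836, -0.0787, 0.0969] contact_force: [2.7, -5.6, 0.1] 
tool_pos: [0.5836, -0.0755, 0.0969] contact_force: [3.9, -5.0, -0.5] 
tool_pos: [0.5838, -0.0727, 0.097] contact_force: [2.7, -6.6, -0.2] 
tool_pos: [0.5835, -0.0699, 0.097] contact_force: [1.4, -7.7, 0.7] 
tool_pos: [0.5836, -0.0684, 0.0969] contact_force: [3.6, -9.8, -0.4] 
tool_pos: [0.5838, -0.0667, 0.0969] contact_force: [3.1, -10.6, -0.9]
```

```bash
j(){ grep -E "tool_pos|contact_f" | tr '\n' ' '; echo; }
python3 -m jog '[{"travel":[0,0.3,0],"delta_rot":[0,0,0],"claw":0},{"travel":[0,0,0],"delta_rot":[0,0,0],"claw":0}]' |j
python3 -m jog '[{"travel":[0,0.3,0],"delta_rot":[0,0,0],"claw":0},{"travel":[0,0,0],"delta_rot":[0,0,0],"claw":0}]' |j
python3 -m jog '[{"travel":[0,0.3,0],"delta_rot":[0,0,0],"claw":0},{"travel":[0,0,0],"delta_rot":[0,0,0],"claw":0}]' |j
python3 look.py
```

```text
tool_pos: [0.5837, -0.0647, 0.097] contact_force: [2.7, -13.0, -1.5] 
tool_pos: [0.5833, -0.0619, 0.0969] contact_force: [1.4, -10.9, -0.2] 
tool_pos: [0.5818, -0.0541, 0.0963] contact_force: [1.0, -6.8, 0.1] 
pointer 0.7 r 0.105 ang -7.0
grip_mid 0.74 r 0.051 ang -14.8
overrun 0.89 r 0.097 ang 13.2
```

```bash
j(){ grep -E "tool_pos|contact_f" | tr '\n' ' '; echo; }
python3 -m jog '[{"travel":[0,0.3,0],"delta_rot":[0,0,0],"claw":0},{"travel":[0,0,0],"delta_rot":[0,0,0],"claw":0}]' |j
python3 -m jog '[{"travel":[0.1,0.3,0],"delta_rot":[0,0,0],"claw":0},{"travel":[0,0,0],"delta_rot":[0,0,0],"claw":0}]' |j
python3 -m jog '[{"travel":[0.1,0.3,0],"delta_rot":[0,0,0],"claw":0},{"travel":[0,0,0],"delta_rot":[0,0,0],"claw":0}]' |j
python3 -m jog '[{"travel":[0.1,0.3,0],"delta_rot":[0,0,0],"claw":0},{"travel":[0,0,0],"delta_rot":[0,0,0],"claw":0}]' |j
```

```text
tool_pos: [0.5814, -0.0516, 0.0961] contact_force: [-0.1, -7.3, 0.6] 
tool_pos: [0.5822, -0.0495, 0.0961] contact_force: [-0.2, -8.7, 1.6] 
tool_pos: [0.5829, -0.0472, 0.096] contact_force: [-0.3, -9.2, 1.6] 
tool_pos: [0.5834, -0.0449, 0.0958] contact_force: [-1.4, -10.9, 1.3]
```

```bash
j(){ grep -E "tool_pos|contact_f" | tr '\n' ' '; echo; }
python3 -m jog '[{"travel":[0.1,0.3,0],"delta_rot":[0,0,0],"claw":0},{"travel":[0,0,0],"delta_rot":[0,0,0],"claw":0}]' |j
python3 -m jog '[{"travel":[0.1,0.3,0],"delta_rot":[0,0,0],"claw":0},{"travel":[0,0,0],"delta_rot":[0,0,0],"claw":0}]' |j
python3 -m jog '[{"travel":[0,0,0],"delta_rot":[0,0,0],"claw":0}]' |j
python3 look.py
```

```text
tool_pos: [0.5839, -0.0422, 0.0956] contact_force: [-2.9, -10.3, 1.6] 
tool_pos: [0.5844, -0.0391, 0.0953] contact_force: [-1.8, -9.3, 0.3] 
tool_pos: [0.5852, -0.0358, 0.0954] contact_force: [-0.4, -2.4, -0.0] 
pointer 0.66 r 0.083 ang -30.3
grip_mid 0.68 r 0.055 ang -17.5
overrun 0.97 r 0.116 ang -11.8
```

```bash
j(){ grep -E "tool_pos|contact_f" | tr '\n' ' '; echo; }
python3 -m jog '[{"travel":[0.2,0.3,0],"delta_rot":[0,0,0],"claw":0},{"travel":[0,0,0],"delta_rot":[0,0,0],"claw":0}]' |j
python3 -m jog '[{"travel":[0.2,0.3,0],"delta_rot":[0,0,0],"claw":0},{"travel":[0,0,0],"delta_rot":[0,0,0],"claw":0}]' |j
python3 -m jog '[{"travel":[0.25,0.25,0],"delta_rot":[0,0,0],"claw":0},{"travel":[0,0,0],"delta_rot":[0,0,0],"claw":0}]' |j
python3 -m jog '[{"travel":[0.25,0.25,0],"delta_rot":[0,0,0],"claw":0},{"travel":[0,0,0],"delta_rot":[0,0,0],"claw":0}]' |j
```

```text
tool_pos: [0.5881, -0.0301, 0.0956] contact_force: [-1.9, -4.2, -0.5] 
tool_pos: [0.5897, -0.0277, 0.0955] contact_force: [-3.2, -5.2, -0.0] 
tool_pos: [0.5919, -0.0259, 0.0955] contact_force: [-3.7, -6.6, 0.8] 
tool_pos: [0.5938, -0.0237, 0.0953] contact_force: [-4.6, -6.7, 1.2]
```

```bash
j(){ grep -E "tool_pos|contact_f" | tr '\n' ' '; echo; }
python3 -m jog '[{"travel":[0.25,0.25,0],"delta_rot":[0,0,0],"claw":0},{"travel":[0,0,0],"delta_rot":[0,0,0],"claw":0}]' |j
python3 -m jog '[{"travel":[0.25,0.2,0],"delta_rot":[0,0,0],"claw":0},{"travel":[0,0,0],"delta_rot":[0,0,0],"claw":0}]' |j
python3 -m jog '[{"travel":[0.25,0.2,0],"delta_rot":[0,0,0],"claw":0},{"travel":[0,0,0],"delta_rot":[0,0,0],"claw":0},{"travel":[0,0,0],"delta_rot":[0,0,0],"claw":0}]' |j
python3 look.py
```

```text
tool_pos: [0.5958, -0.0215, 0.0951] contact_force: [-4.9, -8.3, 0.9] 
tool_pos: [0.5979, -0.0197, 0.095] contact_force: [-5.8, -7.4, 1.1] 
tool_pos: [0.6026, -0.014, 0.0955] contact_force: [-2.6, -3.0, -1.3] 
pointer 0.92 r 0.084 ang -55.2
grip_mid 0.17 r 0.09 ang -35.6
overrun 0.24 r 0.551 ang 124.0
```

```bash
j(){ grep -E "tool_pos|contact_f" | tr '\n' ' '; echo; }
python3 -m jog '[{"travel":[0.35,0.15,0],"delta_rot":[0,0,0],"claw":0},{"travel":[0,0,0],"delta_rot":[0,0,0],"claw":0}]' |j
python3 -m jog '[{"travel":[0.35,0.15,0],"delta_rot":[0,0,0],"claw":0},{"travel":[0,0,0],"delta_rot":[0,0,0],"claw":0}]' |j
python3 -m jog '[{"travel":[0.35,0.15,0],"delta_rot":[0,0,0],"claw":0},{"travel":[0,0,0],"delta_rot":[0,0,0],"claw":0}]' |j
python3 -m jog '[{"travel":[0.3,0.1,0],"delta_rot":[0,0,0],"claw":0},{"travel":[0,0,0],"delta_rot":[0,0,0],"claw":0}]' |j
```

```text
tool_pos: [0.6067, -0.0129, 0.0956] contact_force: [-5.0, -0.5, -1.7] 
tool_pos: [0.6098, -0.0121, 0.0956] contact_force: [-6.5, -2.0, -0.5] 
tool_pos: [0.6128, -0.0115, 0.0955] contact_force: [-6.8, -3.0, -0.6] 
tool_pos: [0.6153, -0.0112, 0.0955] contact_force: [-6.6, -3.5, -0.6]
```

```bash
j(){ grep -E "tool_pos|contact_f" | tr '\n' ' '; echo; }
python3 -m jog '[{"travel":[0.3,0.1,0],"delta_rot":[0,0,0],"claw":0},{"travel":[0,0,0],"delta_rot":[0,0,0],"claw":0}]' |j
python3 -m jog '[{"travel":[0.3,0.05,0],"delta_rot":[0,0,0],"claw":0},{"travel":[0,0,0],"delta_rot":[0,0,0],"claw":0},{"travel":[0,0,0],"delta_rot":[0,0,0],"claw":0}]' |j
```

```text
tool_pos: [0.6179, -0.0109, 0.0955] contact_force: [-7.9, -4.8, 0.6] 
tool_pos: [0.6218, -0.01, 0.0956] contact_force: [-2.8, -1.2, -2.3]
```

```bash
python3 look.py
python3 -m jog '[{"travel":[-0.9,-0.3,0],"delta_rot":[0,0,0],"claw":0},{"travel":[-0.6,-0.2,0],"delta_rot":[0,0,0],"claw":0},{"travel":[0,0,2.5],"delta_rot":[0,0,0],"claw":0},{"travel":[0,0,4],"delta_rot":[0,0,0],"claw":0},{"travel":[0,0,5],"delta_rot":[0,0,0],"claw":0}]' | grep -E "pos|contact"
python3 -m jog '[{"travel":[-4,-2.5,0],"delta_rot":[0,0,0],"claw":0},{"travel":[-4,-2.5,0],"delta_rot":[0,0,0],"claw":0},{"travel":[-3.3,-2,0],"delta_rot":[0,0,0],"claw":0},{"travel":[0,0,0],"delta_rot":[0,0,0],"claw":0}]'
python3 look.py p3
```

```text
pointer 0.7 r 0.097 ang -64.2
pointer 0.57 r 0.107 ang -50.6
grip_mid 0.73 r 0.041 ang -89.4
overrun 0.64 r 0.12 ang -46.2
tool_pos: [0.6088, -0.0132, 0.2124]
contact_force: [0.3, 0.9, 0.5]
time_s: 24.52
tool_pos: [0.494, -0.0859, 0.2119]
ee_rot: [0.001, 0.985, -0.173, 0.001]
contact_force: [-0.2, 0.0, 0.2]
gripper_width: -0.0
finger_force: 0.0
pointer 0.64 r 0.079 ang -82.2
grip_mid 0.97 r 0.042 ang -75.1
grip_mid 0.39 r 0.341 ang -131.1
overrun 0.91 r 0.115 ang -50.1
```

View pics/p3.png

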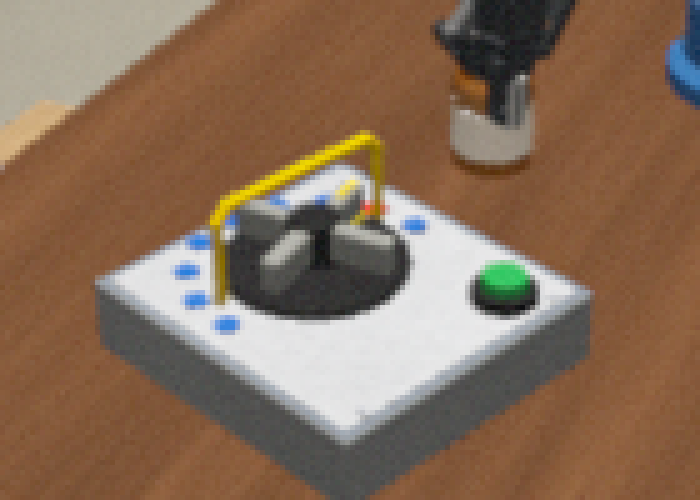

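The yellow pointer line at (360,217) now aims at the red disc (374,209), and the dial is released. The start button is next.

```bash
j(){ grep -E "tool_pos|contact_f" | tr '\n' ' '; echo; }
python3 -m jog '[{"travel":[0,0,-4],"delta_rot":[0,0,0],"claw":0},{"travel":[0,0,-4],"delta_rot":[0,0,0],"claw":0},{"travel":[0,0,-2],"delta_rot":[0,0,0],"claw":0},{"travel":[0,0,0],"delta_rot":[0,0,0],"claw":0}]'|j
python3 -m jog '[{"travel":[0,0,-0.7],"delta_rot":[0,0,0],"claw":0},{"travel":[0,0,-0.3],"delta_rot":[0,0,0],"claw":0},{"travel":[0,0,0],"delta_rot":[0,0,0],"claw":0}]'|j
python3 -m jog '[{"travel":[0,0,-0.4],"delta_rot":[0,0,0],"claw":0},{"travel":[0,0,0],"delta_rot":[0,0,0],"claw":0}]'|j
python3 -m jog '[{"travel":[0,0,-0.4],"delta_rot":[0,0,0],"claw":0},{"travel":[0,0,0],"delta_rot":[0,0,0],"claw":0}]'|j
```

```text
tool_pos: [0.4952, -0.0818, 0.1096] contact_force: [1.1, 0.2, 0.3] 
tool_pos: [0.496, -0.0832, 0.1018] contact_force: [0.5, 0.5, 0.6] 
tool_pos: [0.4954, -0.0832, 0.0972] contact_force: [-0.1, 1.1, -0.3] 
tool_pos: [0.4952, -0.0832, 0.0929] contact_force: [0.0, -0.6, -0.5]
```

```bash
j(){ grep -E "tool_pos|contact_f" | tr '\n' ' '; echo; }
python3 -m jog '[{"travel":[0,0,-0.4],"delta_rot":[0,0,0],"claw":0},{"travel":[0,0,0],"delta_rot":[0,0,0],"claw":0}]'|j
python3 -m jog '[{"travel":[0,0,-0.3],"delta_rot":[0,0,0],"claw":0},{"travel":[0,0,0],"delta_rot":[0,0,0],"claw":0}]'|j
python3 -m jog '[{"travel":[0,0,-0.3],"delta_rot":[0,0,0],"claw":0},{"travel":[0,0,0],"delta_rot":[0,0,0],"claw":0}]'|j
python3 -m jog '[{"travel":[0,0,-0.3],"delta_rot":[0,0,0],"claw":0},{"travel":[0,0,0],"delta_rot":[0,0,0],"claw":0}]'|j
```

```text
tool_pos: [0.4959, -0.0832, 0.0894] contact_force: [-0.8, 0.6, 1.9] 
tool_pos: [0.496, -0.0832, 0.0865] contact_force: [-0.3, -0.9, 4.1] 
tool_pos: [0.496, -0.0832, 0.0841] contact_force: [-2.3, 0.0, 9.0] 
tool_pos: [0.4962, -0.0832, 0.0837] contact_force: [-8.3, 0.9, 25.6]
```

The button has bottomed: about 7 mm of travel and a stiff stop at 25 N. I'm retracting and checking.

```bash
python3 -m jog '[{"travel":[0,0,1.5],"delta_rot":[0,0,0],"claw":0},{"travel":[0,0,4],"delta_rot":[0,0,0],"claw":0},{"travel":[0,0,5],"delta_rot":[0,0,0],"claw":0},{"travel":[0,0,3],"delta_rot":[0,0,0],"claw":0},{"travel":[0,0,0],"delta_rot":[0,0,0],"claw":0}]'
python3 look.py p4
```

```text
time_s: 27.72
tool_pos: [0.4974, -0.0834, 0.2177]
ee_rot: [-0.0, 0.985, -0.171, 0.003]
contact_force: [0.0, 0.2, 0.5]
gripper_width: -0.0002
finger_force: 0.0
pointer 0.62 r 0.108 ang -73.3
pointer 0.34 r 0.475 ang -97.1
grip_mid 0.86 r 0.032 ang -79.6
grip_mid 0.28 r 0.057 ang -74.8
overrun 0.85 r 0.118 ang -48.2
```

View pics/p4.png

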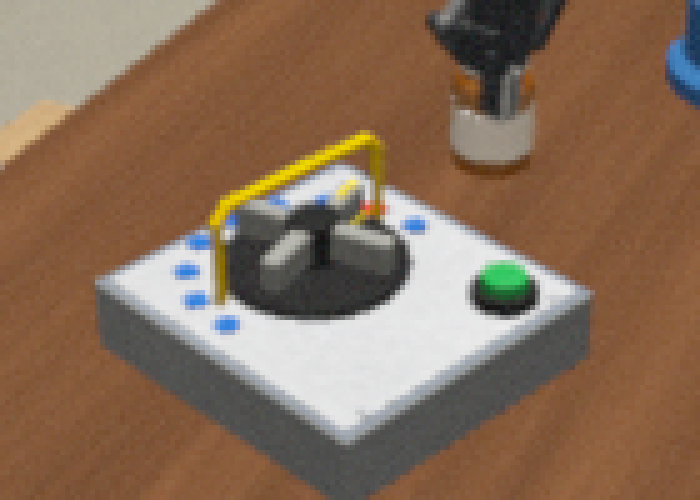

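The pointer line at (360,217) still aims at the red disc (374,209), the button at (505,280) has sprung back up, and the arm is clear of everything.

```bash
python3 -c "
from station import ctrl
print(ctrl.job_done())"
```

```text
the job is handed in; nothing more can be done
None
```

I turned the dial 7 clicks clockwise until its pointer rested at the red mark, without going past it, and let go. Then I pressed the start button fully down, released it, and handed the job in at about 28 s with the arm clear.

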